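# Find the loose stage bolt and hold its cover open

### The job

First lock the sliding microscope stage by swinging its cam lever all the way round to the locked position. Then tap the three bolt heads from above until you find the loose one (it sinks when pressed and stays down), lift the cover right behind that bolt, and only that one, well past 45 degrees, and finish while still holding it open with the gripper, so that the lock nut under it can be reached. Leave the lever locked and the jar, spanner, specimen mount and tray where they are.

Things in the scene. Friction and masses are not known exactly. Their poses are not given: they have to be found in the camera images.
- carriage: Sliding aluminium stage carriage on a fixed grey base. Deck top 34 mm above the bench, x -55..+75, y -112..+112 mm from its origin (on the bench plane). x points away from the robot (within 0.25 rad), z up. Slides along x while the lever is off. Front row of three bolts at x -35, y +75 (left), 0, -75 mm (right); behind each its own hinged cover.
- lever_pivot (a point): Point on the vertical axis of the cam lever, fixed on the base 135 mm to the left of the carriage's centre line, 68 mm above the bench (the height of lever_grip).
- lever_grip (a point): Centre of the grip part of the lever's upright black post, 68 mm above the bench: post diameter 16 mm, its top 78 mm above the bench; below 41 mm is the flat steel arm (75 mm from axis to post).
- cam_lever (a joint): Angle of the cam lever: 0 = off, arm along the carriage's +y (left, outwards); grows anticlockwise seen from above; 1.57 = locked, at its stop, arm towards the robot (carriage -x), its cam clamping the carriage (holds against some 20 N). Starts between 0 and 0.4. Stays where it is left; takes about 5 N at the post.
- bolt_left_top (a point): Centre of the top of the left (+y) steel bolt's round head (20 mm across, 10 mm tall), 50 mm above the bench at the start. All three look alike and stand 6 mm proud of the deck.
- bolt_left (a joint): How far the left (+y) bolt has sunk (m): 0 at the start. A tight bolt does not give (under 1 mm at 25 N). The loose one sinks 5 mm under about 4 N and stays down. Which one is loose changes from run to run.
- cap_left_knob (a point): Centre of the T-shaped black handle of the left (+y) cover: a round bar 14 mm in diameter and 24 mm long along the carriage's y, 72 mm above the bench when shut, standing 20 mm clear (centre to face) of the cover's top face on a post 10 x 12 mm. The cover is a grey flap 60 (x) by 56 (y) by 4 mm, top 52 mm above the bench when shut.
- cap_left_hinge (a point): Point on the left (+y) cover's hinge axis (level, along the carriage's y), at the cover's far edge, 48 mm above the bench; the handle's centre lies 52 mm nearer the robot and 24 mm higher when shut.
- cap_left (a joint): Opening angle of the left (+y) cover: 0 = shut, grows as the handle rises, stop at 1.45 rad. It weighs 120 g and falls shut if let go.
- bolt_mid_top (a point): Centre of the top of the middle steel bolt's round head (20 mm across, 10 mm tall), 50 mm above the bench at the start. All three look alike and stand 6 mm proud of the deck.
- bolt_mid (a joint): How far the middle bolt has sunk (m): 0 at the start. A tight bolt does not give (under 1 mm at 25 N). The loose one sinks 5 mm under about 4 N and stays down. Which one is loose changes from run to run.
- cap_mid_knob (a point): Centre of the T-shaped black handle of the middle cover: a round bar 14 mm in diameter and 24 mm long along the carriage's y, 72 mm above the bench when shut, standing 20 mm clear (centre to face) of the cover's top face on a post 10 x 12 mm. The cover is a grey flap 60 (x) by 56 (y) by 4 mm, top 52 mm above the bench when shut.
- cap_mid_hinge (a point): Point on the middle cover's hinge axis (level, along the carriage's y), at the cover's far edge, 48 mm above the bench; the handle's centre lies 52 mm nearer the robot and 24 mm higher when shut.
- cap_mid (a joint): Opening angle of the middle cover: 0 = shut, grows as the handle rises, stop at 1.45 rad. It weighs 120 g and falls shut if let go.
- bolt_right_top (a point): Centre of the top of the right (-y) steel bolt's round head (20 mm across, 10 mm tall), 50 mm above the bench at the start. All three look alike and stand 6 mm proud of the deck.
- bolt_right (a joint): How far the right (-y) bolt has sunk (m): 0 at the start. A tight bolt does not give (under 1 mm at 25 N). The loose one sinks 5 mm under about 4 N and stays down. Which one is loose changes from run to run.
- cap_right_knob (a point): Centre of the T-shaped black handle of the right (-y) cover: a round bar 14 mm in diameter and 24 mm long along the carriage's y, 72 mm above the bench when shut, standing 20 mm clear (centre to face) of the cover's top face on a post 10 x 12 mm. The cover is a grey flap 60 (x) by 56 (y) by 4 mm, top 52 mm above the bench when shut.
- cap_right_hinge (a point): Point on the right (-y) cover's hinge axis (level, along the carriage's y), at the cover's far edge, 48 mm above the bench; the handle's centre lies 52 mm nearer the robot and 24 mm higher when shut.
- cap_right (a joint): Opening angle of the right (-y) cover: 0 = shut, grows as the handle rises, stop at 1.45 rad. It weighs 120 g and falls shut if let go.
- jar: Bystander. Closed jar, 64 mm across, 75 mm tall, standing on the bench to the right; origin under its centre.
- spanner: Bystander. Steel spanner, 150 mm long, lying on the bench at the front right; origin about its middle.
- mount: Bystander. Black specimen mount, a disc 32 mm across and 20 mm tall, standing close to the right of the base; origin under its centre.
- tray: Bystander. Empty white tray 100 x 140 x 30 mm on the bench to the left; origin under its centre.

How it is judged:
On the way, in this order (a step that is already met when the one before it is completed fails the run):
1. the cam lever is swung to its locked position (value of joint cam_lever above 1.35 rad), for 0.2 s.
2. the loose bolt has been found: pressed, it has sunk (value of joint any of bolt_left, bolt_mid, bolt_right above 0.0035 m), for 0.1 s.
3. its cover is lifted past 46 degrees, held by the gripper (((value of joint bolt_left above 0.0035 m and value of joint cap_left above 0.8 rad and value of joint each of cap_mid, cap_right below 0.15 rad) or (value of joint bolt_mid above 0.0035 m and value of joint cap_mid above 0.8 rad and value of joint each of cap_left, cap_right below 0.15 rad) or (value of joint bolt_right above 0.0035 m and value of joint cap_right above 0.8 rad and value of joint each of cap_left, cap_mid below 0.15 rad))), for 0.2 s.
At the end, for the whole second after the job is handed in: Lever still locked (over 1.35 rad), loose bolt sunk over 3.5 mm, the cover behind it open more than 0.8 rad (46 degrees) and carried by the gripper (fingers in contact, over 0.2 N), the other covers shut (under 0.15 rad) (value of joint cam_lever above 1.35 rad and ((value of joint bolt_left above 0.0035 m and value of joint cap_left above 0.8 rad and value of joint each of cap_mid, cap_right below 0.15 rad) or (value of joint bolt_mid above 0.0035 m and value of joint cap_mid above 0.8 rad and value of joint each of cap_left, cap_right below 0.15 rad) or (value of joint bolt_right above 0.0035 m and value of joint cap_right above 0.8 rad and value of joint each of cap_left, cap_mid below 0.15 rad)) and contact force between the fingers and carriage above 0.2 N); the arm keeps its last pose, push and grip.
It fails at once if a bolt is pressed in or a cover lifted before the stage is locked (value of joint cam_lever below 1.2 rad and (value of joint any of bolt_left, bolt_mid, bolt_right above 0.003 m or value of joint any of cap_left, cap_mid, cap_right above 0.25 rad)).
It fails at once if the cover of a bolt that was not found loose is lifted ((value of joint cap_left above 0.3 rad and value of joint bolt_left below 0.003 m) or (value of joint cap_mid above 0.3 rad and value of joint bolt_mid below 0.003 m) or (value of joint cap_right above 0.3 rad and value of joint bolt_right below 0.003 m)).
It fails at once if a bystander is moved more than 30 mm (distance of any of jar, spanner, mount, tray from where it was at the start of the episode above 0.03 m).
It also fails if it takes over 54 s, if anything falls off the work surface, if the arm or the gripper's body presses on something with over 40 N, if the wrist force passes 120 N, or if a joint passes its speed limit or range.

### The arm

A 6-joint arm with a two-finger parallel gripper is mounted at the origin on the work surface. World frame = base frame: x ahead of the robot, y to its left, z up, the work surface at z = 0. Lengths are in m, angles in rad, forces in N, time in s.
With the tool pointing down it reaches from about 0.4 to 0.825 m from the base axis. Payload 7 kg.
Tool frame: the origin (TCP) lies on the centre line of the jaws, within the pads' length; the fingertips stand 14 mm ahead of it and the grasp point (between the pads) lies 5 mm behind it; z points along the fingers, y is the line along which they close (so a half turn about z gives the same grasp; the last joint's range is limited). The gripper opens to 88 mm and grips with 3 to 60 N. Pads are 19 mm wide; open, the fingers measure 130 mm over their backs; the gripper's body (78 mm by 193 mm) begins 47 mm behind the grasp point.
Start: joints at [-0.893, 0.359, 0.012, 0, -1.224, -0.288], TCP at [0.256, -0.624, 0.241] pointing down, gripper open.
Joint ranges: [-3.07, 3.07], [-1.43, 2.12], [-1.02, 1.25], [-3.03, 1.67], [-3.05, -0], [-3.03, 3.03]. Speed limits (rad/s): [2.39, 2.39, 3.01, 3.14, 3.14, 3.14].

### API

Orientations are given as [roll, pitch, yaw] about the fixed x, y, z axes, in that order (R = Rz(yaw) Ry(pitch) Rx(roll)).
In Python, from station import arm gives the robot as it stands.
- The arm moves only by the tool move_arm, never from a script. Its argument "rows" is a list of rows, each an object with "translation": the shift along the tool's x, y, z in cm, a list of three; "rot": the turn, a rotation vector about the tool's x, y, z in degrees, a list of three; "hand": the closure, from 0 (fully open) to 1 (shut). A call has 1 to 8 rows; each row is the pose to reach, as a shift and turn from the pose commanded when the call began, along the tool's axes at that moment; what a row does not reach only later rows make up. A row lasts 1/12 s, in which the tool goes at most 41.7 mm and 7.16 degrees, less where a joint would pass 70% of its speed; a pose out of reach is approached as far as the arm can. A call with a gripper value outside its range is refused whole. The fingers move at their own pace and stop on an object; "squeeze" is the grip in N (left out, the last holds). Time passes only in rows, so rows that repeat a pose let the fingers close. It gives the time, the measured TCP pose, the force, the opening and the grip force at its end, in the units of the state.
- arm.get_state(): the state, without advancing time (a new reading comes with each control period).
- arm.grab_frame(name): name is "scene" or "top" or "wrist"; returns (picture, depth): 420x560x3 uint8, red, green, blue; 420x560 float32, m along the optical axis (not along the pixel's ray), 0 where there is no reading.
- arm.camera_params(name): a dict with "vfov" (degrees; the focal length in pixels is half the picture's height over the tangent of half this angle, whatever the lens; pixels are square), "cx", "cy" (the principal point, pixels), "position" and "orientation" of the camera in the world; the wrist camera has in their place "tool_from_camera" (4x4, takes a point from camera to tool coordinates, whose origin is the TCP and whose axes are the flange's). Camera axes: x right, y down, z forward; pixel columns grow to the right and rows downward; lengths in m; the calibration is good to about 2 mm. A picture is of the moment at which its call begins: read the wrist's pose just before it. camera_params takes no time and is no camera call.
- arm.job_done(): hands the job in; it is judged then, once.
Trained networks look in the newest picture that a camera, given by its name, has taken for a name from the list of things; names that differ only in an ending like _2 or _b are one class to them, and where a whole thing is asked for, a point or a joint stands for the part that bears it (a point fixed in the world has none). Each returns a list of dicts, best first, with "p" (0 to 1); they miss things now and then, are a little off and sometimes report something else, mostly with a low value. They report only what shows in the picture. A call takes as long as a camera call.
- arm.search_frame(label, camera): "point" ([x, y, z] in m, in the coordinates of the camera as it stood for that picture, good to about 4 mm: the middle of the surface that is visible of it).
- arm.pinpoint(label, camera): "point" ([x, y, z] in m, in the coordinates of the camera as it stood for that picture, good to about 4 mm: a listed point, or the origin of a listed thing).
The state is a dict: "t": time; "q": joint angles; "qd": joint speeds; "joint_efforts": joint torques, N m; "eef_pos": TCP position; "ee_rot": TCP orientation; "force": force on the tool from outside, world axes, zero at the start; "moment": the same for the moment, N m; "width": finger opening in m; "gripper_force": force on a finger pad.
Only numpy, scipy, OpenCV 4.12 (cv2) and the standard library are available. Lean on these libraries where they do the work, as an engineer would, in place of code of your own. Each camera call takes 0.05 s, during which the arm holds its last target. There are 200 camera calls.

## Working session

There is one attempt and no reset: what is moved stays moved. The work goes in short steps, Python scripts to look and compute and a tool call to move; the robot and the scene stay as the last step left them, time stands still between calls to the robot, and variables do not carry over. Pictures are saved under pics/ and viewed, at most 10 in all, crops included, and the job is handed in when it is done.

Besides the shell and the picture viewer there is one more tool, called after "Call:" as a command line: name --argument value ..., lists and objects as JSON in quotes. move_arm: Moves the arm, as the interface text tells. Its arguments: {"type":"object","properties":{"rows":{"type":"array","items":{"type":"object","properties":{"translation":{"type":"array","items":{"type":"number"}},"rot":{"type":"array","items":{"type":"number"}},"hand":{"type":"number"}}}},"squeeze":{"type":"number"}},"required":["rows"]}

```bash
mkdir -p pics; cat > h.py <<'E'
import numpy as np, cv2
from station import arm
from scipy.spatial.transform import Rotation as R
def T(name):
    c=arm.camera_params(name)
    if name=="wrist":
        s=arm.get_state(); M=np.eye(4); M[:3,:3]=rot(s["ee_rot"]).as_matrix(); M[:3,3]=s["eef_pos"]
        return M@np.array(c["tool_from_camera"])
    M=np.eye(4); o=np.array(c["orientation"])
    M[:3,:3]=o if o.shape==(3,3) else rot(o).as_matrix()
    M[:3,3]=c["position"]; return M
def rot(o):
    o=np.array(o,float)
    return R.from_matrix(o) if o.shape==(3,3) else (R.from_euler("xyz",o) if o.size==3 else R.from_quat(o))
def snap(name,f=None):
    M=T(name); p,d=arm.grab_frame(name)
    if f: cv2.imwrite("pics/"+f,p[:,:,::-1])
    return p,d,M
def pin(l,name,M,fn="pinpoint"):
    r=getattr(arm,fn)(l,name)
    return [(np.round((M@np.r_[x["point"],1])[:3],4).tolist(),round(x["p"],2)) for x in r[:3]]
E
python3 - <<'E'
from h import *
s=arm.get_state(); print({k:np.round(v,3).tolist() for k,v in s.items()})
print(arm.camera_params("top"),arm.camera_params("wrist"))
for n in ("top","scene"):
    p,d,M=snap(n,n+"0.png")
    for l in ["carriage","lever_pivot","lever_grip","bolt_left_top","bolt_mid_top","bolt_right_top","cap_left_knob","cap_mid_knob","cap_right_knob"]+(["jar","mount","tray","spanner"] if n=="top" else []):
        print(n,l,pin(l,n,M))
E
```

```text
{'t': 0.0, 'q': [-0.893, 0.359, 0.011, -0.0, -1.224, -0.288], 'qd': [-0.001, 0.0, -0.0, 0.001, 0.001, -0.001], 'joint_efforts': [-0.002, -58.272, 29.305, 6.997, 0.007, -0.0], 'eef_pos': [0.256, -0.624, 0.24], 'ee_rot': [3.14, -0.0, -2.752], 'force': [0.027, -0.721, 0.468], 'moment': [0.062, 0.042, 0.039], 'gripper_force': 0.0, 'width': 0.088}
{'vfov': 42.09556017437, 'cx': 282.9752475242201, 'cy': 206.61479979026274, 'position': array([0.41268088, 0.02141019, 1.72254742]), 'orientation': array([-3.05653175, -0.00412641, -1.5536451 ])} {'vfov': 67.38114136222278, 'cx': 280.4817217589743, 'cy': 209.15583809729796, 'tool_from_camera': array([[-1.29255586e-04, -9.65647182e-01, -2.59856699e-01,
         6.99315161e-02],
       [ 9.99999943e-01, -4.34536232e-05, -3.35934036e-04,
        -6.67055904e-04],
       [ 3.13102040e-04, -2.59856727e-01,  9.65647132e-01,
        -1.44512291e-01],
       [ 0.00000000e+00,  0.00000000e+00,  0.00000000e+00,
         1.00000000e+00]])}
top carriage [([0.5473, 0.0122, 0.0002], 0.65)]
top lever_pivot [([0.5219, 0.1451, 0.071], 0.79), ([0.5192, 0.0087, 0.
[... 689 characters left out ...]
.6446, 0.4336, -0.0018], 0.62)]
top spanner [([0.4528, -0.396, 0.0001], 0.79), ([0.5509, 0.0905, 0.0709], 0.36)]
scene carriage [([0.5509, 0.0137, -0.0023], 0.75)]
scene lever_pivot [([0.5218, 0.1466, 0.0679], 0.55)]
scene lever_grip [([0.4869, 0.2133, 0.0693], 0.66)]
scene bolt_left_top [([0.5009, 0.0735, 0.0514], 0.57)]
scene bolt_mid_top [([0.5183, 0.0065, 0.0487], 0.61)]
scene bolt_right_top [([0.5184, 0.0101, 0.0503], 0.68), ([0.5367, -0.07, 0.0488], 0.41)]
scene cap_left_knob [([0.5509, 0.0876, 0.0691], 0.88), ([0.4589, -0.3932, -0.0075], 0.46)]
scene cap_mid_knob [([0.5672, 0.016, 0.0714], 0.7)]
scene cap_right_knob [([0.5876, -0.0532, 0.0697], 0.76), ([0.5512, 0.0184, 0.0014], 0.46)]
```

View pics/top0.png

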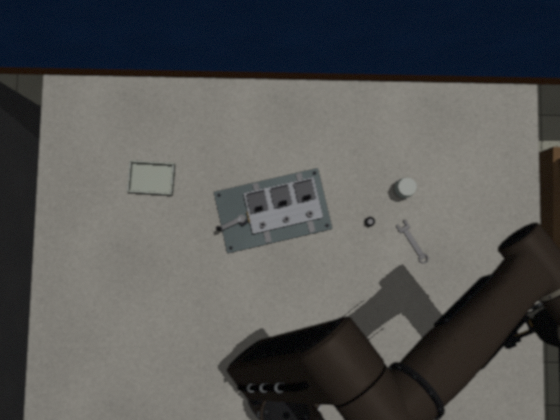

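View pics/scene0.png

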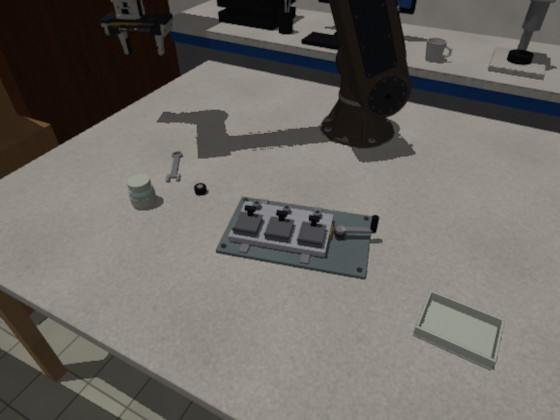

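The networks agree with the pictures: in top0.png the stage is near (285,205), the lever post at (218,230) and its pivot at (243,219). The carriage yaw is about 0.25 rad. Next I'll work out the moves towards the lever.

```bash
cat >> h.py <<'E'
def go(pos,yaw,tilt=0,ref=None):
    """shift (cm) and turn (deg) in tool axes; yaw deg, tilt deg about the carriage's y"""
    s=arm.get_state(); p,r=(np.array(s["eef_pos"]),rot(s["ee_rot"])) if ref is None else ref
    g=R.from_rotvec(np.radians(tilt)*YAX)*R.from_euler("xyz",[180,0,yaw],degrees=True)
    print("shift",np.round(r.inv().apply(np.array(pos)-p)*100,2).tolist(),"rot",np.round(np.degrees((r.inv()*g).as_rotvec()),1).tolist())
YAW=0.25; XAX=np.array([np.cos(YAW),np.sin(YAW),0]); YAX=np.array([-np.sin(YAW),np.cos(YAW),0])
E
python3 - <<'E'
from h import *
go([.5,-.3,.24],-90); go([.4856,.2145,.2],-23)
E
```

```text
shift [-34.85, 20.75, 0.06] rot [0.0, 0.0, -67.7]
shift [-53.07, 68.88, 4.06] rot [0.0, 0.0, -134.7]
```

Call:
move_arm --rows '[{"translation":[-34.8,20.8,0],"rot":[0,0,-67.7],"hand":0.3},{"translation":[-34.8,20.8,0],"rot":[0,0,-67.7],"hand":0.3},{"translation":[-34.8,20.8,0],"rot":[0,0,-67.7],"hand":0.3},{"translation":[-34.8,20.8,0],"rot":[0,0,-67.7],"hand":0.3},{"translation":[-34.8,20.8,0],"rot":[0,0,-67.7],"hand":0.3},{"translation":[-34.8,20.8,0],"rot":[0,0,-67.7],"hand":0.3},{"translation":[-34.8,20.8,0],"rot":[0,0,-67.7],"hand":0.3},{"translation":[-34.8,20.8,0],"rot":[0,0,-67.7],"hand":0.3}]'

```text
t: 1.87
eef_pos: [0.457, -0.3556, 0.241]
ee_rot: [-3.141, -0.0, -1.746]
force: [1.0, -0.4, 0.3]
width: 0.0613
gripper_force: 0.0
```

```bash
python3 -c "
from h import *
print(arm.get_state()['eef_pos'],arm.get_state()['width'])
go([.4856,.2145,.2],-23)"
```

```text
[ 0.4570465  -0.35564862  0.24095348] 0.06133641917505468
shift [-56.64, 7.11, 4.08] rot [-0.0, -0.0, -77.0]
```

Call:
move_arm --rows '[{"translation":[-56.6,7.1,4.1],"rot":[0,0,-77],"hand":0.3},{"translation":[-56.6,7.1,4.1],"rot":[0,0,-77],"hand":0.3},{"translation":[-56.6,7.1,4.1],"rot":[0,0,-77],"hand":0.3},{"translation":[-56.6,7.1,4.1],"rot":[0,0,-77],"hand":0.3},{"translation":[-56.6,7.1,4.1],"rot":[0,0,-77],"hand":0.3},{"translation":[-56.6,7.1,4.1],"rot":[0,0,-77],"hand":0.3},{"translation":[-56.6,7.1,4.1],"rot":[0,0,-77],"hand":0.3},{"translation":[-56.6,7.1,4.1],"rot":[0,0,-77],"hand":0.3}]'

```text
t: 2.53
eef_pos: [0.4746, -0.0235, 0.2171]
ee_rot: [-3.141, -0.001, -0.746]
force: [0.6, 0.2, -0.6]
width: 0.0612
gripper_force: 0.0
```

```bash
python3 -c "
from h import *
p,d,M=snap('wrist','w1.png')
for l in ['lever_pivot','lever_grip','bolt_left_top','bolt_mid_top','bolt_right_top','cap_left_knob','cap_mid_knob','cap_right_knob']: print(l,pin(l,'wrist',M))
go([.4856,.2145,.2],-23)"
```

```text
lever_pivot [([0.5502, 0.0124, -0.0003], 0.54), ([0.5866, -0.0548, 0.0734], 0.49)]
lever_grip []
bolt_left_top [([0.5023, 0.0749, 0.0479], 0.55)]
bolt_mid_top []
bolt_right_top [([0.5367, -0.0661, 0.0488], 0.82), ([0.5684, 0.0189, 0.0693], 0.26)]
cap_left_knob [([0.5491, 0.0873, 0.0703], 0.91), ([0.5163, 0.0076, 0.051], 0.52)]
cap_mid_knob [([0.5715, 0.0204, 0.0718], 0.93)]
cap_right_knob [([0.5871, -0.0527, 0.0729], 0.95)]
shift [-15.73, -18.32, 1.67] rot [0.0, 0.0, -20.2]
```

Call:
move_arm --rows '[{"translation":[-15.7,-18.3,1.7],"rot":[0,0,-20.2],"hand":0.3},{"translation":[-15.7,-18.3,1.7],"rot":[0,0,-20.2],"hand":0.3},{"translation":[-15.7,-18.3,1.7],"rot":[0,0,-20.2],"hand":0.3},{"translation":[-15.7,-18.3,1.7],"rot":[0,0,-20.2],"hand":0.3},{"translation":[-15.7,-18.3,1.7],"rot":[0,0,-20.2],"hand":0.3},{"translation":[-15.7,-18.3,1.7],"rot":[0,0,-20.2],"hand":0.3},{"translation":[-15.7,-18.3,1.7],"rot":[0,0,-20.2],"hand":0.3},{"translation":[-15.7,-18.3,1.7],"rot":[0,0,-20.2],"hand":0.3}]'

```text
t: 3.65
eef_pos: [0.4854, 0.216, 0.199]
ee_rot: [3.14, 0.0, -0.399]
force: [-0.4, -0.2, -1.0]
width: 0.0613
gripper_force: 0.0
```

```bash
python3 -c "
from h import *
p,d,M=snap('wrist','w2.png')
for l in ['lever_pivot','lever_grip']: print(l,pin(l,'wrist',M))
go([.4856,.2145,.063],-23)"
```

```text
lever_pivot [([0.549, 0.0844, 0.0702], 0.18)]
lever_grip [([0.4901, 0.2134, 0.0685], 0.92)]
shift [0.01, -0.06, 13.66] rot [0.0, 0.0, 0.0]
```

View pics/w2.png

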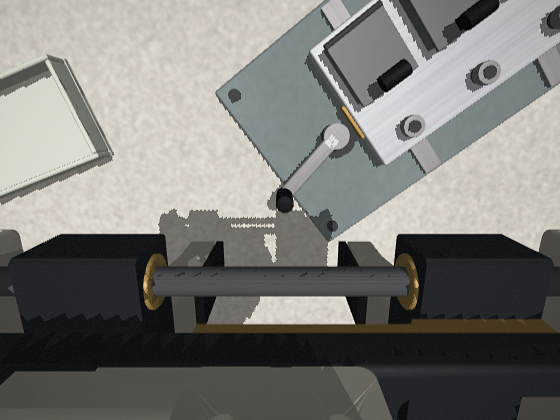

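The post shows at (285,200) and the pivot at (337,137), and the fingers are free on both sides. I'll descend and grip the post.

Call:
move_arm --rows '[{"translation":[0.2,0,4],"rot":[0,0,0],"hand":0.3},{"translation":[0.2,0,8],"rot":[0,0,0],"hand":0.3},{"translation":[0.2,0,11.5],"rot":[0,0,0],"hand":0.3},{"translation":[0.2,0,13.6],"rot":[0,0,0],"hand":0.3},{"translation":[0.2,0,13.6],"rot":[0,0,0],"hand":0.9},{"translation":[0.2,0,13.6],"rot":[0,0,0],"hand":0.9},{"translation":[0.2,0,13.6],"rot":[0,0,0],"hand":0.9},{"translation":[0.2,0,13.6],"rot":[0,0,0],"hand":0.9}]' --squeeze 12

```text
t: 4.47
eef_pos: [0.4882, 0.2152, 0.0658]
ee_rot: [-3.138, -0.002, -0.4]
force: [0.0, 0.1, 0.9]
width: 0.0402
gripper_force: 0.0
```

```bash
python3 -c "
from h import *
s=arm.get_state(); print(s['eef_pos'],s['width'],s['gripper_force'],s['force'])
c=np.array([.522,.146]); r=rot(s['ee_rot']); p0=np.array(s['eef_pos'])
v=p0[:2]-c; print(np.linalg.norm(v)); a=np.degrees(np.arctan2(v[1],v[0])); print('lever',a-90-14.3)
e=194.3+1.5
for b in np.linspace(a,e,13)[1:]:
    q=np.r_[c+.075*np.array([np.cos(np.radians(b)),np.sin(np.radians(b))]),p0[2]]
    print(round(b,1),np.round(r.inv().apply(q-p0)*100,2))
"
```

```text
[0.4882269  0.21515463 0.06576323] 0.04023234361746345 0.0 [0.00259996 0.08760289 0.88096469]
0.07696093302205535
lever 11.729530754612082
122.7 [-0.38  0.82 -0.  ]
129.3 [-0.83  1.56 -0.01]
136.0 [-1.19  2.35 -0.01]
142.6 [-1.46  3.18 -0.01]
149.3 [-1.63  4.03 -0.02]
155.9 [-1.7   4.9  -0.02]
162.6 [-1.66  5.77 -0.02]
169.2 [-1.53  6.63 -0.02]
175.9 [-1.3   7.47 -0.03]
182.5 [-0.97  8.27 -0.03]
189.2 [-0.56  9.04 -0.03]
195.8 [-0.05  9.75 -0.03]
```

Call:
move_arm --rows '[{"translation":[0,0,0.2],"rot":[0,0,0],"hand":0.9},{"translation":[0,0,0.2],"rot":[0,0,0],"hand":0.9},{"translation":[0,0,0.2],"rot":[0,0,0],"hand":0.9},{"translation":[0,0,0.2],"rot":[0,0,0],"hand":0.9},{"translation":[0,0,0.2],"rot":[0,0,0],"hand":0.9},{"translation":[0,0,0.2],"rot":[0,0,0],"hand":0.9}]'

```text
t: 4.97
eef_pos: [0.4871, 0.2144, 0.062]
ee_rot: [3.141, -0.0, -0.399]
force: [-0.1, -3.3, 3.7]
width: 0.0155
gripper_force: 12.0
```

Call:
move_arm --rows '[{"translation":[-0.2,0.4,0],"rot":[0,0,0],"hand":0.9},{"translation":[-0.4,0.8,0],"rot":[0,0,0],"hand":0.9},{"translation":[-0.8,1.6,0],"rot":[0,0,0],"hand":0.9},{"translation":[-1.2,2.35,0],"rot":[0,0,0],"hand":0.9},{"translation":[-1.45,3.2,0],"rot":[0,0,0],"hand":0.9},{"translation":[-1.6,4.0,0],"rot":[0,0,0],"hand":0.9},{"translation":[-1.7,4.9,0],"rot":[0,0,0],"hand":0.9},{"translation":[-1.7,4.9,0],"rot":[0,0,0],"hand":0.9}]'

```text
t: 5.63
eef_pos: [0.4514, 0.1756, 0.0619]
ee_rot: [-3.141, 0.0, -0.399]
force: [-5.1, 2.3, 6.0]
width: 0.0159
gripper_force: 12.0
```

```bash
python3 -c "
from h import *
s=arm.get_state(); print(s['width'],s['gripper_force'],s['force'])
c=np.array([.522,.146]); r=rot(s['ee_rot']); p0=np.array(s['eef_pos'])
v=p0[:2]-c; print(np.linalg.norm(v)); a=np.degrees(np.arctan2(v[1],v[0])); print('lever',a-90-14.3)
"
```

```text
0.015948740666834778 12.000691294670105 [-5.09335171  2.33322179  5.95865511]
0.07653874450446245
lever 52.93049634051063
```

Call:
move_arm --rows '[{"translation":[0.05,0.9,0],"rot":[0,0,0],"hand":0.9},{"translation":[0.2,1.75,0],"rot":[0,0,0],"hand":0.9},{"translation":[0.4,2.6,0],"rot":[0,0,0],"hand":0.9},{"translation":[0.75,3.4,0],"rot":[0,0,0],"hand":0.9},{"translation":[1.15,4.15,0],"rot":[0,0,0],"hand":0.9},{"translation":[1.6,4.8,0],"rot":[0,0,0],"hand":0.9},{"translation":[1.75,5.0,0],"rot":[0,0,0],"hand":0.9},{"translation":[1.75,5.0,0],"rot":[0,0,0],"hand":0.9}]'

```text
t: 6.3
eef_pos: [0.4501, 0.1248, 0.0621]
ee_rot: [-3.137, -0.001, -0.4]
force: [-3.0, 9.5, 3.4]
width: 0.0154
gripper_force: 12.0
```

```bash
python3 -c "
from h import *
s=arm.get_state(); print(s['width'],s['gripper_force'],s['force'])
c=np.array([.522,.146]); r=rot(s['ee_rot']); p0=np.array(s['eef_pos'])
v=p0[:2]-c; print(np.linalg.norm(v)); a=np.degrees(np.arctan2(v[1],v[0])); print('lever',a-90-14.3)
"
```

```text
0.015427185627561481 12.00135737657547 [-2.963801    9.50546242  3.37116243]
0.07491463693092176
lever -267.85782607719096
```

Call:
move_arm --rows '[{"translation":[0.3,0.4,0],"rot":[0,0,0],"hand":0.9},{"translation":[0.3,0.4,0],"rot":[0,0,0],"hand":0.9},{"translation":[0.3,0.4,0],"rot":[0,0,0],"hand":0.9}]'

```text
t: 6.55
eef_pos: [0.4531, 0.123, 0.0625]
ee_rot: [-3.132, -0.003, -0.399]
force: [-3.1, 23.1, -1.9]
width: 0.0157
gripper_force: 12.0
```

The post is against its stop, since the force jumped to 23 N. I'll ease off, release and rise.

Call:
move_arm --rows '[{"translation":[-0.2,-0.3,0],"rot":[0,0,0],"hand":0.6},{"translation":[-0.2,-0.3,0],"rot":[0,0,0],"hand":0.6},{"translation":[-0.2,-0.3,0],"rot":[0,0,0],"hand":0.6},{"translation":[-0.2,-0.3,0],"rot":[0,0,0],"hand":0.6},{"translation":[-0.2,-0.3,-3],"rot":[0,0,0],"hand":0.6},{"translation":[-0.2,-0.3,-7],"rot":[0,0,0],"hand":0.6},{"translation":[-0.2,-0.3,-11],"rot":[0,0,0],"hand":0.6},{"translation":[-0.2,-0.3,-11],"rot":[0,0,0],"hand":0.6}]'

```text
t: 7.22
eef_pos: [0.4529, 0.123, 0.1787]
ee_rot: [-3.134, -0.007, -0.398]
force: [1.5, 1.3, 0.3]
width: 0.0347
gripper_force: 0.0
```

```bash
python3 -c "
from h import *
p,d,M=snap('wrist','w3.png')
for l in ['lever_grip','bolt_left_top','bolt_mid_top','bolt_right_top','cap_left_knob','cap_mid_knob','cap_right_knob']: print(l,pin(l,'wrist',M))
p,d,M=snap('scene')
for l in ['lever_grip','bolt_left_top','bolt_mid_top','bolt_right_top','cap_left_knob','cap_mid_knob','cap_right_knob']: print(l,pin(l,'scene',M))
go([.5025,.075,.13],14.3)"
```

```text
lever_grip [([0.4487, 0.1287, 0.0706], 0.78)]
bolt_left_top [([0.5002, 0.074, 0.0493], 0.79)]
bolt_mid_top [([0.5195, 0.006, 0.0519], 0.64)]
bolt_right_top [([0.5395, -0.0654, 0.0512], 0.95)]
cap_left_knob [([0.5465, 0.087, 0.0672], 0.91)]
cap_mid_knob [([0.571, 0.0196, 0.0715], 0.87)]
cap_right_knob []
lever_grip [([0.4473, 0.1268, 0.0698], 0.94), ([0.6264, -0.361, -0.0011], 0.19)]
bolt_left_top [([0.5002, 0.077, 0.051], 0.6)]
bolt_mid_top [([0.6443, 0.4338, 0.0023], 0.68), ([0.5196, 0.0063, 0.0475], 0.58)]
bolt_right_top [([0.5382, -0.0664, 0.0487], 0.53)]
cap_left_knob [([0.5452, 0.0901, 0.0673], 0.69)]
cap_mid_knob [([0.5638, 0.0186, 0.0727], 0.62)]
cap_right_knob [([0.5838, -0.0554, 0.0712], 0.72)]
shift [6.71, 2.26, 4.16] rot [0.0, 0.0, -37.2]
```

View pics/w3.png

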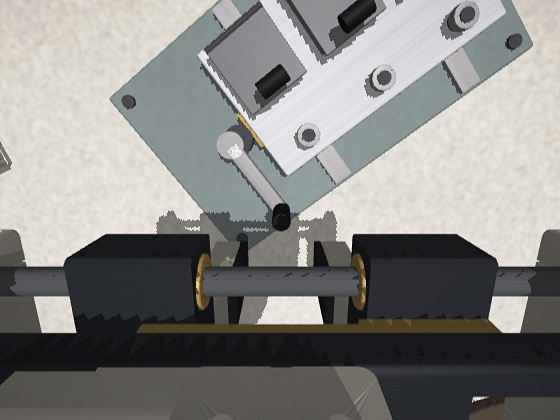

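The lever post at (281,215) lies straight towards the robot from its pivot at (230,145), so the stage is locked. Next I'll tap the left bolt with closed fingers.

Call:
move_arm --rows '[{"translation":[3,1.2,2],"rot":[0,0,-37.2],"hand":1},{"translation":[6.5,2.1,4.2],"rot":[0,0,-37.2],"hand":1},{"translation":[6.5,2.1,4.2],"rot":[0,0,-37.2],"hand":1},{"translation":[6.5,2.1,4.2],"rot":[0,0,-37.2],"hand":1},{"translation":[6.5,2.1,4.2],"rot":[0,0,-37.2],"hand":1},{"translation":[6.5,2.1,4.2],"rot":[0,0,-37.2],"hand":1},{"translation":[6.5,2.1,4.2],"rot":[0,0,-37.2],"hand":1},{"translation":[6.5,2.1,4.2],"rot":[0,0,-37.2],"hand":1}]'

```text
t: 8.68
eef_pos: [0.5012, 0.0773, 0.1297]
ee_rot: [-3.142, -0.0, 0.248]
force: [-0.7, -0.0, 0.5]
width: 0.0006
gripper_force: 0.0
```

```bash
python3 -c "
from h import *
print(arm.get_state()['width'])
go([.5005,.077,.07],14.5)"
```

```text
0.0005688584376492514
shift [-0.08, 0.01, 5.97] rot [-0.0, -0.0, -0.3]
```

Call:
move_arm --rows '[{"translation":[0,0,3],"rot":[0,0,0],"hand":1},{"translation":[0,0,6],"rot":[0,0,0],"hand":1},{"translation":[0,0,6.3],"rot":[0,0,0],"hand":1},{"translation":[0,0,6.6],"rot":[0,0,0],"hand":1},{"translation":[0,0,6.7],"rot":[0,0,0],"hand":1},{"translation":[0,0,6.8],"rot":[0,0,0],"hand":1},{"translation":[0,0,6.8],"rot":[0,0,0],"hand":1}]'

```text
t: 9.27
eef_pos: [0.5009, 0.0772, 0.0637]
ee_rot: [3.141, 0.001, 0.249]
force: [-5.7, 0.1, 10.8]
width: 0.0005
gripper_force: 5.2
```

10.8 N with no sinking, so the left bolt is tight. Next is the middle one.

Call:
move_arm --rows '[{"translation":[0,0,-2.5],"rot":[0,0,0],"hand":1},{"translation":[0,3.7,-2.5],"rot":[0,0,0],"hand":1},{"translation":[0,7.4,-2.5],"rot":[0,0,0],"hand":1},{"translation":[0,7.4,-1],"rot":[0,0,0],"hand":1},{"translation":[0,7.4,-0.4],"rot":[0,0,0],"hand":1},{"translation":[0,7.4,-0.2],"rot":[0,0,0],"hand":1},{"translation":[0,7.4,0],"rot":[0,0,0],"hand":1},{"translation":[0,7.4,0],"rot":[0,0,0],"hand":1}]'

```text
t: 9.93
eef_pos: [0.5194, 0.0062, 0.062]
ee_rot: [3.141, 0.0, 0.251]
force: [0.2, -0.4, 0.1]
width: 0.0002
gripper_force: 0.0
```

Call:
move_arm --rows '[{"translation":[0,0,0.1],"rot":[0,0,0],"hand":1},{"translation":[0,0,0.2],"rot":[0,0,0],"hand":1},{"translation":[0,0,0.3],"rot":[0,0,0],"hand":1},{"translation":[0,0,0.4],"rot":[0,0,0],"hand":1},{"translation":[0,0,0.5],"rot":[0,0,0],"hand":1},{"translation":[0,0,0.5],"rot":[0,0,0],"hand":1}]'

```text
t: 10.43
eef_pos: [0.5198, 0.0063, 0.0589]
ee_rot: [3.142, -0.001, 0.251]
force: [-10.4, 3.2, 26.7]
width: 0.0008
gripper_force: 13.7
```

It sank 5 mm and then held at 26 N, so the middle bolt is loose. I'll rise, open and check from above.

Call:
move_arm --rows '[{"translation":[0,0,-2],"rot":[0,0,0],"hand":0.4},{"translation":[0,0,-6],"rot":[0,0,0],"hand":0.4},{"translation":[0,0,-9],"rot":[0,0,0],"hand":0.4},{"translation":[0,0,-11],"rot":[0,0,0],"hand":0.4},{"translation":[0,0,-11],"rot":[0,0,0],"hand":0.4},{"translation":[0,0,-11],"rot":[0,0,0],"hand":0.4},{"translation":[0,0,-11],"rot":[0,0,0],"hand":0.4}]'

```text
t: 11.02
eef_pos: [0.5191, 0.0058, 0.1661]
ee_rot: [-3.141, 0.0, 0.25]
force: [0.3, 0.9, -0.3]
width: 0.0417
gripper_force: 0.0
```

```bash
python3 -c "
from h import *
p,d,M=snap('wrist','w4.png')
print(arm.get_state()['eef_pos'])
for l in ['bolt_left_top','bolt_mid_top','bolt_right_top','cap_left_knob','cap_mid_knob','cap_right_knob','cap_mid_hinge']: print(l,pin(l,'wrist',M))
f=210/np.tan(np.radians(67.38114/2)); cp=arm.camera_params('wrist')
v,u=np.mgrid[:420,:560]; P=np.stack([(u-cp['cx'])/f*d,(v-cp['cy'])/f*d,d],-1)@M[:3,:3].T+M[:3,3]
# knob surface above z .07 ; bolt-top heights
c=np.array([.549,.013]); L=P[...,:2]-c; X=L@XAX[:2]; Y=L@YAX[:2]; ok=d>0
for y0 in (75,0,-75):
    m=ok&(abs(Y-y0/1e3)<.03)&(X>-.02)&(X<.045)&(P[...,2]>.066)&(P[...,2]<.09)
    print('knob',m.sum(),P[m].mean(0),P[m][:,2].max(),np.ptp(Y[m]),Y[m].min(),Y[m].max(),X[m].min(),X[m].max())
    m=ok&(abs(Y-y0/1e3)<.012)&(abs(X+.035)<.015)&(P[...,2]>.037)
    if m.any(): print('bolt',m.sum(),P[m].mean(0),np.percentile(P[m][:,2],[50,80,95]))
"
```

```text
[0.51883711 0.00566022 0.1656409 ]
bolt_left_top [([0.5698, 0.018, 0.072], 0.69), ([0.4995, 0.0741, 0.0482], 0.66)]
bolt_mid_top [([0.5177, 0.0075, 0.0481], 0.63)]
bolt_right_top [([0.54, -0.0679, 0.0518], 0.83)]
cap_left_knob [([0.5465, 0.0867, 0.0705], 0.66)]
cap_mid_knob [([0.5697, 0.0188, 0.0709], 0.95)]
cap_right_knob [([0.5905, -0.0566, 0.0736], 0.58)]
cap_mid_hinge [([0.6168, 0.0298, 0.0472], 0.63)]
knob 676 [0.54974251 0.08824939 0.07734952] 0.08095114985836899 0.024144436808166754 0.06163029448478672 0.08577473129295347 0.012382587663804309 0.025672960986703307
bolt 914 [0.50484289 0.08074457 0.13592169] [0.0523971  0.22387152 0.22768914]
knob 603 [0.56783241 0.01673078 0.07776087] 0.08118509108806854 0.02353943129372655 -0.013038900454595572 0.010500530839130977 0.01143999268413363 0.025582585719649605
bolt 419 [0.52072172 0.00491535 0.04514039] [0.0454683  0.04624938 0.04689613]
knob 675 [ 0.58552195 -0.05478328  0.07730911] 0.08088630107531855 0.0243651224049405 -0.08796585570503308 -0.06360073330009258 0.011492284680708762 0.02495788566702311
bolt 1563 [ 0.53575747 -0.07192281  0.17616173] [0.22477818 0.23353746 0.23657683]
```

View pics/w4.png

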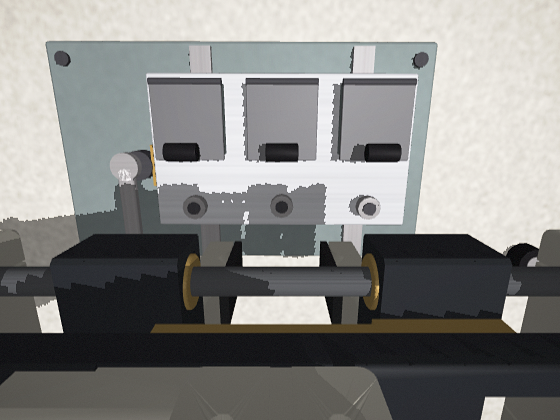

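The depth puts the middle bolt at 45.5 mm against 52 mm for the left one, so it has sunk. The middle knob is at pixel (281,152). I'll grasp it across its ends.

```bash
python3 -c "
from h import *
go([.5675,.0170,.075],14.4)
p0=0
for t in (0,.1,.2,.3,.4,.5,.6,.7,.8,.9,1.0,1.1,1.15):
    a=np.arctan2(24,-52)-t; r=np.hypot(52,24)/10
    print(t,round(r*np.cos(a)+5.2,2),round(-(r*np.sin(a)-2.4),2))
"
```

```text
shift [4.95, 0.08, 9.11] rot [0.0, 0.0, -0.1]
0 0.0 0.0
0.1 0.27 -0.51
0.2 0.58 -0.99
0.3 0.94 -1.43
0.4 1.35 -1.84
0.5 1.79 -2.2
0.6 2.26 -2.52
0.7 2.77 -2.79
0.8 3.3 -3.0
0.9 3.85 -3.17
1.0 4.41 -3.27
1.1 4.98 -3.32
1.15 5.27 -3.33
```

Call:
move_arm --rows '[{"translation":[3,0.1,2],"rot":[0,0,0],"hand":0.4},{"translation":[5,0.1,4],"rot":[0,0,0],"hand":0.4},{"translation":[5,0.1,6.5],"rot":[0,0,0],"hand":0.4},{"translation":[5,0.1,8.5],"rot":[0,0,0],"hand":0.4},{"translation":[5,0.1,9.1],"rot":[0,0,0],"hand":0.4},{"translation":[5,0.1,9.1],"rot":[0,0,0],"hand":0.9},{"translation":[5,0.1,9.1],"rot":[0,0,0],"hand":0.9},{"translation":[5,0.1,9.1],"rot":[0,0,0],"hand":0.9}]' --squeeze 15

```text
t: 12.08
eef_pos: [0.5691, 0.0172, 0.0771]
ee_rot: [3.141, -0.002, 0.25]
force: [0.5, 0.3, -0.0]
width: 0.0378
gripper_force: 0.0
```

Call:
move_arm --rows '[{"translation":[0,0,0],"rot":[0,0,0],"hand":0.9},{"translation":[0,0,0],"rot":[0,0,0],"hand":0.9},{"translation":[0,0,0],"rot":[0,0,0],"hand":0.9}]'

```text
t: 12.33
eef_pos: [0.5688, 0.0176, 0.0769]
ee_rot: [-3.141, -0.002, 0.25]
force: [-2.2, 3.4, 5.5]
width: 0.0238
gripper_force: 15.0
```

The bar is gripped at 23.8 mm across. Now I'll lift along the arc.

Call:
move_arm --rows '[{"translation":[0.1,0,-0.3],"rot":[0,0,0],"hand":0.9},{"translation":[0.3,0,-0.5],"rot":[0,0,0],"hand":0.9},{"translation":[0.6,0,-1.0],"rot":[0,0,0],"hand":0.9},{"translation":[0.95,0,-1.45],"rot":[0,0,0],"hand":0.9},{"translation":[1.35,0,-1.85],"rot":[0,0,0],"hand":0.9},{"translation":[1.8,0,-2.2],"rot":[0,0,0],"hand":0.9},{"translation":[2.25,0,-2.5],"rot":[0,0,0],"hand":0.9},{"translation":[2.25,0,-2.5],"rot":[0,0,0],"hand":0.9}]'

```text
t: 13.0
eef_pos: [0.5903, 0.0229, 0.1015]
ee_rot: [-3.141, 0.001, 0.25]
force: [-4.5, 4.7, 3.7]
width: 0.0239
gripper_force: 15.0
```

Call:
move_arm --rows '[{"translation":[0.5,0,-0.25],"rot":[0,0,0],"hand":0.9},{"translation":[1.05,0,-0.5],"rot":[0,0,0],"hand":0.9},{"translation":[1.6,0,-0.65],"rot":[0,0,0],"hand":0.9},{"translation":[2.15,0,-0.75],"rot":[0,0,0],"hand":0.9},{"translation":[2.7,0,-0.8],"rot":[0,0,0],"hand":0.9},{"translation":[2.7,0,-0.8],"rot":[0,0,0],"hand":0.9},{"translation":[2.7,0,-0.8],"rot":[0,0,0],"hand":0.9},{"translation":[2.7,0,-0.8],"rot":[0,0,0],"hand":0.9}]'

```text
t: 13.67
eef_pos: [0.617, 0.0297, 0.1098]
ee_rot: [-3.142, -0.001, 0.25]
force: [-3.0, 4.7, 3.2]
width: 0.0238
gripper_force: 15.0
```

```bash
python3 -c "
from h import *
s=arm.get_state();print(s['force'],s['width'],s['gripper_force'])
p,d,M=snap('scene')
cv2.imwrite('pics/s5.png',cv2.resize(p[150:300,180:420,::-1],None,fx=3,fy=3))
for l in ['lever_grip','bolt_mid_top','cap_left_knob','cap_mid_knob','cap_right_knob']: print(l,pin(l,'scene',M))
"
```

```text
[-2.98011236  4.66726027  3.1939215 ] 0.02383135995716575 14.999724626541138
lever_grip [([0.449, 0.1282, 0.0679], 0.71), ([0.5971, 0.1004, 0.0465], 0.54)]
bolt_mid_top []
cap_left_knob [([0.5493, 0.0881, 0.0723], 0.7)]
cap_mid_knob [([0.6103, 0.0281, 0.1045], 0.89)]
cap_right_knob [([0.5851, -0.058, 0.073], 0.94)]
```

View pics/s5.png

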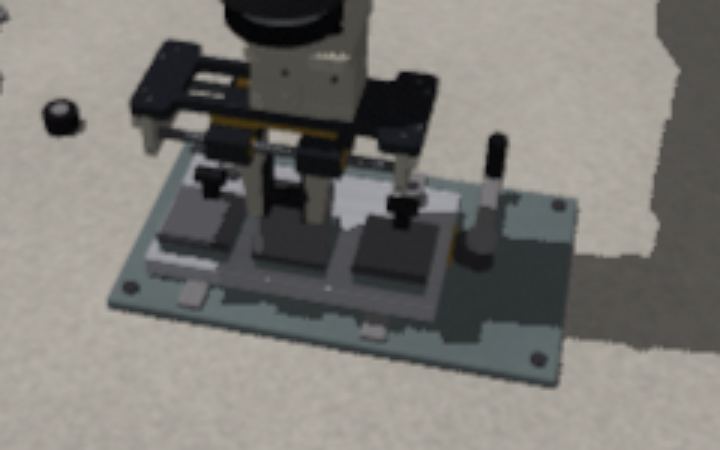

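The middle cover at (290,240) in the crop stands open between the fingers, the side covers are shut, and the lever post points towards the robot. The knob moved about 50 mm along and 33 mm up, which is roughly 1.1 rad. Handing in.

```bash
python3 -c "
from h import *
print(arm.job_done())"
```

```text
the job is handed in; nothing more can be done
None
```

The lever is locked, the middle bolt was the loose one, and its cover is held open at about 1.1 rad (63°) in the gripper; the job was handed in, but no verdict came back.

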